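# Reset the depth stop of the bath-tablet press and take out the trial tablet

### The job

The trial tablet came out of the hand press too thick. Slacken the lever-handled jam nut of the depth-stop screw, turn the screw until its pointer stands at the long mark on the base, then tighten the nut fully home again with the pointer still on that mark. Also lift the trial tablet out of the open mould and set it gently in the white bowl, without shifting the other things on the shelf.

Things in the scene. Friction and masses are not known exactly. Their poses are not given: they have to be found in the camera images.
- press: Grey cast hand press, fixed. Origin: on the shelf under it; -x is its front, +y its hinge end, -y its stop-screw end, z up. Base 18 mm thick: plate 120 mm wide in x, y from -48 to +130, and a round end of radius 66 about the stop axis at (0, -80). Mould block at (0, 30). Two hinge lugs, x +-30, y 100 to 124, up to z = 97.
- mould_top (a point): Centre of the mould's mouth, level with the top (z = 40 mm) of an aluminium block 76 x 76 mm; axes as the press. Round cavity 41.5 mm wide, 10 mm deep. In front of the block a little knock-out lever with a ball stands out to x = -69 mm at z = 26 (fixed).
- lever_pin (a point): Hinge pin of the press lever, 82 mm from the mould's middle towards +y, 85 mm above the shelf. The lever (30 mm wide in x, 14 thick, 263 long, with a steel punch) is hinged there and open: it leans back 35 degrees past upright, away from the mould; its end is 151 mm further in press y and 215 mm higher than the pin. A gripper long in press y can hit it: keep its long side along press x.
- stop_axis (a point): Point of the base's top (18 mm above the shelf) on the upright axis of stop screw and jam nut; axes as the press. On the axis, heights above the shelf in mm: boss radius 26, 18 to 32; jam nut radius 14, 32 to 43; thin shank; screw head radius 12, 54 to 70; button radius 8, up to 79.
- mark (a point): Middle of the long mark: a raised radial rib 17 mm long, 3.5 wide, 3 high on the base's round end, 56 mm from the stop axis straight towards the press front (-x), between radii 47 and 64. The other marks, every 30 degrees, are short (7 mm).
- jam_nut (a joint): Nut angle, rad: 0 = fully tight (hard stop, the start), growing anticlockwise from above as it slackens, at most 1.9. Tight, its lever points to 215 deg in the press frame (from +x over +y; the front is 180). Stiff: 4 N at the ball, up to 11 N for the last bit to tight; stays where left. Within 0.45 of tight it clamps the screw, which then cannot turn; tightening does not drag the screw.
- nut_ball (a point): Centre of the 15 mm black ball on the end of the nut's lever: 68 mm from the stop axis, 41 mm above the shelf. The lever is a steel round bar 9 mm thick from nut to ball, its middle 38 to 41 mm above the shelf. +x of the point points outward along the lever.
- stop_screw (a joint): Stop screw angle, rad: 0 = pointer exactly at the long mark, growing anticlockwise from above (right-hand thread: clockwise lowers it, 3 mm a turn). Starts between 1.0 and 2.3; limits -1.0 and 2.7. Free, it has 0.06 N m of friction and stays where it is left.
- pointer_tip (a point): Pointed end of the screw's pointer arm, 45 mm from the stop axis, 62 mm above the shelf (up to 1 mm more as the screw rises). The arm is a steel bar 10 mm wide and 10 high (57 to 67 above the shelf) from the head out to this point, above the nut's lever. +x points outward along the arm.
- tablet_center (a point): Centre of the trial tablet, a hard off-white disc 40 mm across, 20 high, edges bevelled 2.5 mm, 32 to 52 g, z upright. At the start it lies loose in the mould with its upper 10 mm standing out.
- bowl_in (a point): Centre of the inner floor of the white ceramic bowl: 150 mm across the rim, 45 mm high, about 0.35 kg, loose. It stands left or right of the press.
- organiser: Plastic pill organiser with seven hinged lids, loose, 196 (x) x 36 x 26 mm high. Origin: centre of its underside. Leave alone.
- magnifier: Magnifying lens, loose, lying flat: steel rim 82 mm across, 12 mm high, black handle 16 mm thick along its +x to 130 mm from the rim's centre. Origin: under the rim's centre. Leave alone.
- tweezer_case: Stainless tweezer case, loose, 140 (x) x 26 x 15 mm high. Origin: centre of its underside. Leave alone.
- salt_jar: Glass jar of bath salts with a steel lid, loose, 66 mm across, 125 mm high, standing near the stop-screw end behind the press. Origin: centre of its underside. Leave alone.
- tablet: The same tablet; origin: centre of its underside.
Mind the look-alikes: they are no part of the job. Of the things shaped like the tablet, the white one is meant. Several things look just like the part that bears bowl_in: the one meant starts farthest to the robot's left.

How it is judged:
On the way, in this order (a step that is already met when the one before it is completed fails the run):
1. the jam nut is slackened enough to free the screw (value of joint jam_nut above 0.35 rad), for 0.1 s.
2. with the nut slack, the pointer is brought to the long mark (value of joint jam_nut above 0.25 rad and value of joint stop_screw between -0.13 and 0.13 rad), for 0.2 s.
3. the nut is tight again with the pointer on the mark (value of joint jam_nut below 0.1 rad and value of joint stop_screw between -0.13 and 0.13 rad), for 0.2 s.
At the end, for the whole second after the job is handed in: The jam nut is within 0.1 rad (6 degrees) of fully tight, the pointer within 0.13 rad (7 degrees) of the long mark, the tablet rests in the bowl (its centre within 45 mm of the middle of the bowl's floor and less than 32 mm above it) and the bowl stands upright (all of step 3 and horizontal distance between tablet_center and bowl_in below 0.045 m and z of tablet_center in the frame of bowl_in between 0 and 0.032 m and angle between bowl_in's own z axis and vertical below 0.15 rad and linear speed of tablet below 0.02 m/s); the robot touches nothing.
It fails at once if the pill organiser is shifted by more than 15 mm (distance of organiser from where it was at the start of the episode above 0.015 m).
It fails at once if the magnifying lens is shifted by more than 15 mm (distance of magnifier from where it was at the start of the episode above 0.015 m).
It fails at once if the tweezer case is shifted by more than 15 mm (distance of tweezer_case from where it was at the start of the episode above 0.015 m).
It fails at once if the salt jar is shifted by more than 15 mm (distance of salt_jar from where it was at the start of the episode above 0.015 m).
It fails at once if the tablet is dropped (it moves faster than 0.6 m/s, a fall of about 20 mm, while no finger holds it) (linear speed of tablet above 0.6 m/s and not (contact force between the fingers and tablet above 0.1 N)).
It also fails if it takes over 72 s, if anything falls off the work surface, if the arm or the gripper's body presses on something with over 40 N, if the wrist force passes 120 N, or if a joint passes its speed limit or range.

### The arm

A 7-joint arm with a two-finger parallel gripper is mounted at the origin on the work surface. World frame = base frame: x ahead of the robot, y to its left, z up, the work surface at z = 0. Lengths are in m, angles in rad, forces in N, time in s.
With the tool pointing down it reaches from about 0.4 to 0.9 m from the base axis. Payload 5.5 kg.
Tool frame: the origin (TCP) lies at the very end of the fingers, on their centre line; the grasp point (between the pads) lies 19 mm behind it; z points along the fingers, y is the line along which they close (so a half turn about z gives the same grasp; the last joint's range is limited). The gripper opens to 92 mm and grips with 3 to 60 N. Pads are 19 mm wide; open, the fingers measure 130 mm over their backs; the gripper's body (75 mm by 190 mm) begins 47 mm behind the grasp point.
Start: joints at [1.593, 0.501, -0.427, 1.55, 0.221, 1.138, -0.21], TCP at [0.155, -0.631, 0.227] pointing down, gripper open.
Joint ranges: [-2.88, 2.88], [-0.31, 2.03], [-1.54, 1.56], [0.2, 2.42], [-1.41, 4.55], [0.19, 2.02], [-2.57, 2.57]. Speed limits (rad/s): [2.57, 2.57, 3.14, 3.14, 3.14, 3.14, 3.14].

### API

Orientations are given as a unit quaternion [x, y, z, w].
In Python, from plant import manip gives the robot as it stands. The module is installed in compiled form; this text tells all that it offers.
- The arm moves only by the tool drive_tool, never from a script. Its argument "moves" is one flat list of numbers, 7 for each row, row after row: the shift along the tool's x, y, z in units of 0.025 m (1.0 is 0.025 m), then the turn, a rotation vector about the tool's x, y, z in units of 0.08 rad (1.0 is 0.08 rad), then the closure, from -1 (fully open) to 1 (shut). In form: [tx, ty, tz, rx, ry, rz, claw, tx, ty, tz, rx, ry, rz, claw, ...]. A call has 1 to 12 rows; each row shifts and turns the commanded pose from where the row before left it, along the tool's axes as they then stand; what a row does not reach is not made up. A row lasts 1/12 s, in which the tool goes at most 41.7 mm and 7.16 degrees, less where a joint would pass 70% of its speed; a pose out of reach is approached as far as the arm can. A call with a number of a shift or a turn outside -1 to 1 is refused whole. A call with a gripper value outside its range is refused whole. The fingers move at their own pace and stop on an object; "grip_force" is the grip in N (left out, the last holds). Time passes only in rows, so rows that do not move let the fingers close. It gives the time, the measured TCP pose, the force, the opening and the grip force at its end, in the units of the state.
- manip.get_state(): the state, without advancing time (a new reading comes with each control period).
- manip.capture(name): name is "scene" or "top" or "wrist"; returns the picture (480x640x3 uint8, red, green, blue); there is no depth.
- manip.calibration(name): a dict with "K" (3x3 intrinsics, pixels), "k1" (the pictures are not rectified: a ray, as slopes to the right and down, at radius r is drawn at 1 + k1 r^2 times it, then the intrinsics apply), "pose" (4x4, takes a point from camera to world coordinates); the wrist camera has in their place "mount" (4x4, takes a point from camera to tool coordinates, whose origin is the TCP and whose axes are the flange's). Camera axes: x right, y up, looking along -z (the intrinsics and any distortion apply to the point x, -y, -z); pixel columns grow to the right and rows downward; lengths in m; the calibration is good to about 2 mm. A picture is of the moment at which its call begins: read the wrist's pose just before it. calibration takes no time and is no camera call.
- manip.close_job(): hands the job in; it is judged then, once.
The state is a dict: "time_s": time; "q": joint angles; "qvel": joint speeds; "joint_torque": joint torques, N m; "ee_pos": TCP position; "ee_rot": TCP orientation; "force": force on the tool from outside, world axes, zero at the start; "ft_torque": the same for the moment, N m; "gripper_width": finger opening in m; "finger_force": force on a finger pad.
Only numpy, scipy, OpenCV 4.12 (cv2) and the standard library are available. Lean on these libraries where they do the work, as an engineer would, in place of code of your own. Each camera call takes 0.05 s, during which the arm holds its last target. There are 200 camera calls.

## Working session

There is one attempt and no reset: what is moved stays moved. The work goes in short steps, Python scripts to look and compute and a tool call to move; the robot and the scene stay as the last step left them, time stands still between calls to the robot, and variables do not carry over. Pictures are saved under pics/ and viewed, at most 10 in all, crops included, and the job is handed in when it is done.

Besides the shell and the picture viewer there is one more tool, called after "Request:" in YAML: its name, and indented under it one key for each argument. drive_tool: Moves the arm, as the interface text tells. Shifts and turns lie within -1 to 1; 1 stands for 0.025 m of shift or 0.08 rad of turn. Its arguments: {"type":"object","properties":{"moves":{"type":"array","items":{"type":"number"}},"grip_force":{"type":"number"}},"required":["moves"]}

```bash
mkdir -p pics
python3 - <<'E'
from plant import manip
import cv2
for n in ("scene","top"):
    cv2.imwrite(f"pics/{n}0.png",manip.capture(n)[:,:,::-1])
    print(n,manip.calibration(n))
print(manip.calibration("wrist"))
print(manip.get_state())
E
```

```text
scene {'K': array([[443.63161508,   0.        , 320.94284638],
       [  0.        , 443.63161508, 241.26326262],
       [  0.        ,   0.        ,   1.        ]]), 'k1': 0.032321448579142376, 'pose': array([[-0.86599818, -0.37595227,  0.32970751,  1.00470608],
       [ 0.49999161, -0.66084091,  0.55973001,  0.58627053],
       [ 0.00745244,  0.64957616,  0.76026001,  1.03570686],
       [ 0.        ,  0.        ,  0.        ,  1.        ]])}
top {'K': array([[441.57718968,   0.        , 316.36972229],
       [  0.        , 441.57718968, 237.68876226],
       [  0.        ,   0.        ,   1.        ]]), 'k1': 0.0007231404628194644, 'pose': array([[ 0.02474872,  0.98010548, -0.19692827,  0.38702794],
       [-0.99969199,  0.02462837, -0.00306047, -0.12310074],
       [ 0.00185044,  0.19694336,  0.98041312,  1.20085263],
       [ 0.        ,  0.        ,  0.        ,  1.        ]])}
{'K': array([[386.71282328,   0.        , 320.28750563],
       [  0.        , 386.71282328, 247.63578503],
       [  0.        ,   0.        ,   1.        ]]), 'k1': -0.04411070470558765, 'mount': array
[... 352 characters left out ...]
 'q': array([ 1.59319844,  0.50177499, -0.42683712,  1.55132542,  0.220841  ,
        1.13828283, -0.21029676]), 'qvel': array([ 0.00083349, -0.00072885, -0.00116769, -0.00183833, -0.00039416,
        0.00053028, -0.00134742]), 'joint_torque': array([-1.07154407e-02, -5.67878544e+01, -5.83861649e+00, -2.79919016e+01,
       -6.90778974e-02,  2.40682019e-02,  2.22834512e-05]), 'ee_pos': array([ 0.15483289, -0.63065642,  0.22577992]), 'ee_rot': array([ 9.92754976e-01,  1.20153291e-01, -7.89039302e-05, -8.59358808e-04]), 'force': array([-0.10045407, -0.31951507, -0.26243839]), 'ft_torque': array([-0.01942688,  0.04746647,  0.02708882]), 'finger_force': 0.0, 'gripper_width': 0.09181390987514046}
```

View pics/scene0.png

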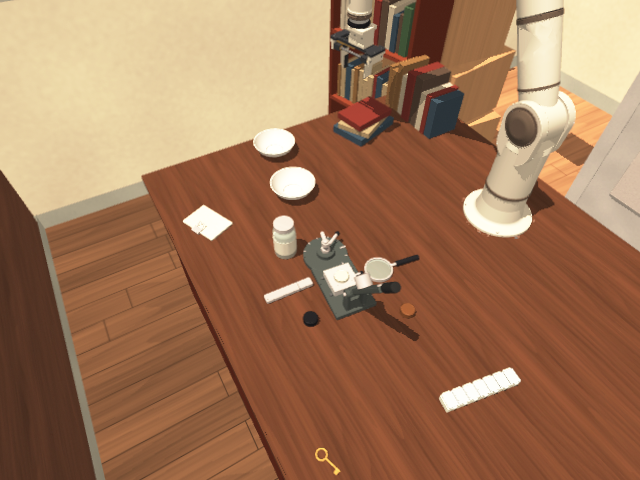

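View pics/top0.png

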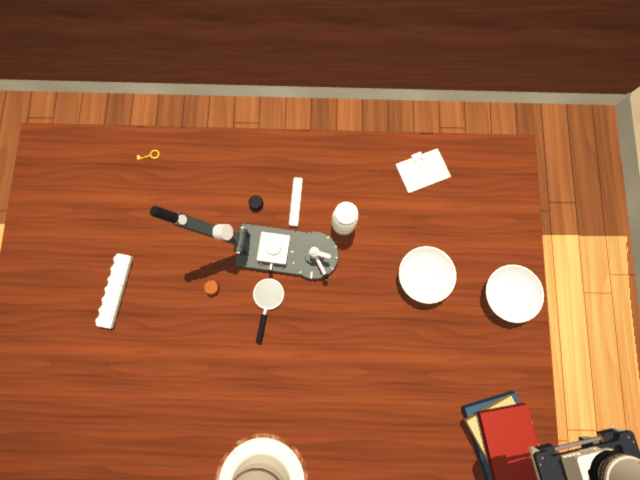

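The top view shows the press with its hinge end left (+y) and stop screw right at (317,253). For the tablet, the candidates are the white disc in the mould (273,248), a black disc (256,203) and an orange disc (211,287); I choose the white one. For the bowl, the candidates are (427,275) and (514,294); I choose (427,275), which is further to the robot's left. Next is a close crop to check.

```bash
cat > h.py <<'E'
import numpy as np, cv2
from scipy.spatial.transform import Rotation as R
from plant import manip
def campose(n,st=None):
    c=manip.calibration(n)
    if n!="wrist": return c,c["pose"]
    T=np.eye(4);T[:3,:3]=R.from_quat(st["ee_rot"]).as_matrix();T[:3,3]=st["ee_pos"]
    return c,T@c["mount"]
def dist(c): return np.array([c["k1"],0,0,0,0.])
def px2w(n,uv,z,st=None):
    c,P=campose(n,st)
    u=cv2.undistortPoints(np.array(uv,float).reshape(-1,1,2),c["K"],dist(c)).reshape(-1,2)
    d=np.c_[u[:,0],-u[:,1],-np.ones(len(u))]@P[:3,:3].T
    z=np.broadcast_to(z,len(u))
    return P[:3,3]+d*((z-P[2,3])/d[:,2])[:,None]
def w2px(n,X,st=None):
    c,P=campose(n,st)
    p=(np.atleast_2d(X)-P[:3,3])@P[:3,:3]
    return cv2.projectPoints(p*[1,-1,-1],np.zeros(3),np.zeros(3),c["K"],dist(c))[0].reshape(-1,2)
E
python3 - <<'E'
import cv2
im=cv2.imread("pics/top0.png")[205:295,230:350]
cv2.imwrite("pics/crop0.png",cv2.resize(im,None,fx=6.6667,fy=6.6667,interpolation=cv2.INTER_CUBIC))
E
```

```text
(no output)
```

View pics/crop0.png

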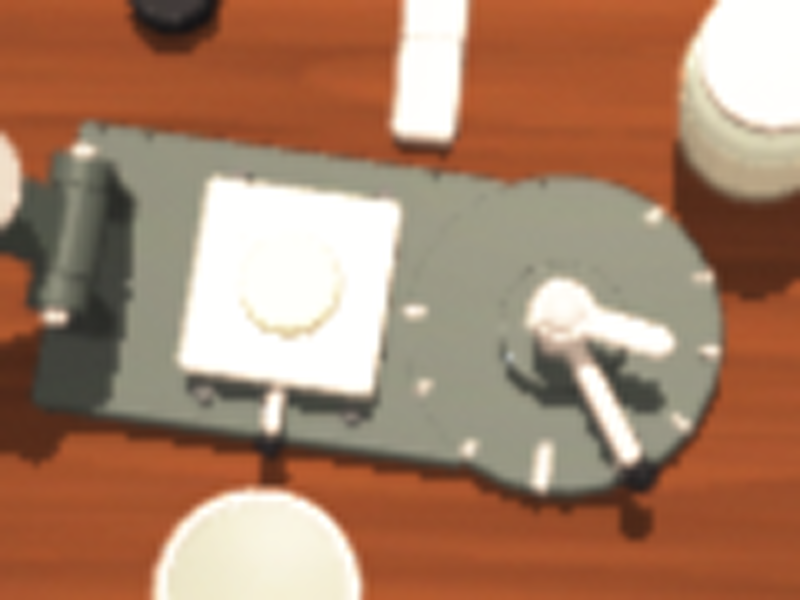

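The crop confirms a white tablet in the block's mouth at (289,287). The crop positions that matter are the long mark (542,467), nut ball (637,472), pointer tip (672,340) and button (560,305).

Run:
```python
from h import *
from scipy.optimize import least_squares
cr=lambda p:np.array([230-.5,205-.5])+(np.array(p,float)+.5)/6.6667
# world from pixels
pts={ 'c':([(212,178),(402,203),(372,396),(180,368)],.04)}
obs=np.array([(212,178),(402,203),(372,396),(180,368),(542,467),(560,305),(289,280)])
# press coords: top-left = +x,+y
mod=np.array([[38,68,40],[38,-8,40],[-38,-8,40],[-38,68,40],[-56,-80,21],[0,-80,79],[0,30,50]])/1000
def tw(p): 
    r=R.from_euler('z',p[2]).as_matrix(); return mod@r.T+[p[0],p[1],0]
f=lambda p:(w2px("top",tw(p))-cr(obs)).ravel()
s=least_squares(f,[.5,-.05,-.1],loss='soft_l1');print(s.x,f(s.x).round(2).reshape(-1,2).tolist())
x=s.x
r=R.from_euler('z',x[2]).as_matrix()
for n,p in dict(stop=[0,-.08,.018],mould=[0,.03,.04],mark=[-.056,-.08,.021],pin=[0,.112,.085]).items(): print(n,r@p+[x[0],x[1],0])
ax=r@[0,-.08,0]+[x[0],x[1],0]
for n,q,z in (('ball',(637,472),.041),('tip',(672,340),.0625)):
    w=px2w("top",[cr(q)],z)[0]; d=w-ax; print(n,w,np.hypot(d[0],d[1]),'press deg',np.degrees(np.arctan2(d[1],d[0])-x[2]))
b=px2w("top",[(399,276),(456,276),(427,248),(427,304)],.045);print(b)
print(px2w("top",[(345,212)],.125), px2w("top",[(268,295)],.012))
np.save("press.npy",x)
```

```text
[ 0.58761765 -0.03467701 -0.11458014] [[0.07, 0.34], [-0.47, 0.44], [-0.3, -0.69], [0.2, -0.44], [0.21, -0.04], [0.36, 0.21], [-0.1, 0.1]]
stop [ 0.57847128 -0.11415244  0.018     ]
mould [ 0.59104754 -0.00487373  0.04      ]
mark [ 0.52283848 -0.10774999  0.021     ]
pin [0.60042257 0.07658859 0.085     ]
ball [ 0.51936101 -0.14503894  0.041     ] 0.06669332828515648 press deg -145.84692180746674
tip [ 0.56902761 -0.15724287  0.0625    ] 0.0441131287804513 press deg -95.79652114066654
[[ 0.52210156 -0.33886327  0.045     ]
 [ 0.52584208 -0.48850967  0.045     ]
 [ 0.59863204 -0.41420448  0.045     ]
 [ 0.45109457 -0.41057418  0.045     ]]
[[ 0.67080598 -0.1900868   0.125     ]] [[0.4662093  0.00612194 0.012     ]]
```

Request:
drive_tool:
  moves: [0.79,-0.64,0.04,0,0,0,0.26,0.79,-0.64,0.04,0,0,0,0.26,0.79,-0.64,0.04,0,0,0,0.26,0.79,-0.64,0.04,0,0,0,0.26,0.79,-0.64,0.04,0,0,0,0.26,0.79,-0.64,0.04,0,0,0,0.26,0.79,-0.64,0.04,0,0,0,0.26,0.79,-0.64,0.04,0,0,0,0.26,0.79,-0.64,0.04,0,0,0,0.26,0.79,-0.64,0.04,0,0,0,0.26,0.79,-0.64,0.04,0,0,0,0.26,0.79,-0.64,0.04,0,0,0,0.26]
  grip_force: 15

```text
time_s: 1.1
ee_pos: [0.3397, -0.387, 0.2144]
ee_rot: [0.993, 0.12, -0.0, -0.0]
force: [0.1, -0.6, -0.4]
gripper_width: 0.0339
finger_force: 0.0
```

Request:
drive_tool:
  moves: [0.79,-0.64,0.04,0,0,0,0.26,0.79,-0.64,0.04,0,0,0,0.26,0.79,-0.64,0.04,0,0,0,0.26,0.79,-0.64,0.04,0,0,0,0.26,0.79,-0.64,0.04,0,0,0,0.26,0.79,-0.64,0.04,0,0,0,0.26,0.79,-0.64,0.04,0,0,0,0.26,0.79,-0.64,0.04,0,0,0,0.26,0.79,-0.64,0.04,0,0,0,0.26,0.79,-0.64,0.04,0,0,0,0.26,0.79,-0.64,0.04,0,0,0,0.26,0.79,-0.64,0.04,0,0,0,0.26]

```text
time_s: 2.1
ee_pos: [0.524, -0.1442, 0.2023]
ee_rot: [0.993, 0.12, -0.0, -0.0]
force: [0.1, 0.4, -0.9]
gripper_width: 0.0338
finger_force: 0.0
```

Request:
drive_tool:
  moves: [0,0,0,0,0,-0.9,0.26,0,0,0,0,0,-0.9,0.26,0,0,0,0,0,-0.9,0.26,0,0,0,0,0,-0.8,0.26,0,0,0,0,0,0,0.26]

```text
time_s: 2.52
ee_pos: [0.5234, -0.1451, 0.2023]
ee_rot: [0.966, 0.259, -0.0, -0.0]
force: [-0.2, -0.2, 0.7]
gripper_width: 0.0336
finger_force: 0.0
```

```bash
cat >> h.py <<'E'
def show():
    st=manip.get_state();m=R.from_quat(st["ee_rot"]).as_matrix()
    yaw=np.degrees(np.arctan2(m[1,0],m[0,0]))
    print("t",st["time_s"],"pos",st["ee_pos"].round(4),"yaw",yaw.round(2),"tilt",np.degrees(np.arccos(-m[2,2])).round(2),"F",st["force"].round(1),"w",round(st["gripper_width"],4),"ff",round(float(st["finger_force"]),1))
    return st
def go(target,yaw=None):
    "total units needed to reach target/yaw: shifts first (in present tool axes), then rz"
    st=show();m=R.from_quat(st["ee_rot"]).as_matrix()
    print("shift units",(m.T@(np.array(target)-st["ee_pos"])/.025).round(2))
    if yaw is not None:
        y=np.degrees(np.arctan2(m[1,0],m[0,0]));print("rz units",round(np.radians(-(yaw-y))/.08,2))
E
python3 - <<'E'
from h import *
st=show(); cv2.imwrite("pics/w1.png",manip.capture("wrist")[:,:,::-1])
import json;json.dump({k:np.asarray(st[k]).tolist() for k in("ee_pos","ee_rot")},open("w1.json","w"))
E
```

```text
t 2.5167 pos [ 0.5234 -0.1451  0.2023] yaw 29.98 tilt 0.06 F [-0.2 -0.2  0.7] w 0.0336 ff 0.0
```

View pics/w1.png

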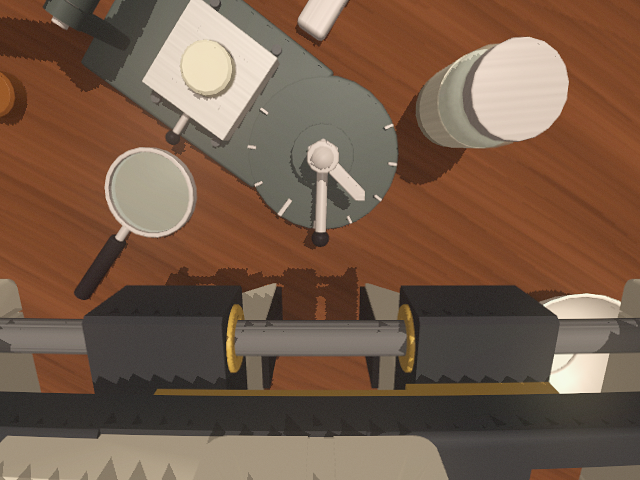

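The wrist view shows the ball at (320,239), pointer tip (363,198), long mark (285,208), button top (323,152), tablet top (207,66) and jar lid (519,89).

Run:
```python
from h import *
import json;st={k:np.array(v) for k,v in json.load(open("w1.json")).items()}
w=px2w("wrist",[(320,239),(363,198),(285,208),(323,152),(207,66),(519,89),(193,-3),(277,61),(226,140),(142,80)],[.041,.064,.021,.079,.05,.125,.04,.04,.04,.04],st)
print(w.round(4))
ax=w[3]
for i in(0,1,2):
    d=w[i]-ax;print(np.hypot(*d[:2]),np.degrees(np.arctan2(d[1],d[0])))
print(w[6:].mean(0))
print(w2px("wrist",[[.5785,-.1142,.079],[.5785,-.1142,.018]],st))
```

```text
[[ 0.5166 -0.1496  0.041 ]
 [ 0.5658 -0.1592  0.064 ]
 [ 0.5214 -0.1112  0.021 ]
 [ 0.5803 -0.1153  0.079 ]
 [ 0.5913 -0.0093  0.05  ]
 [ 0.6685 -0.1943  0.125 ]
 [ 0.6297  0.0249  0.04  ]
 [ 0.6213 -0.0512  0.04  ]
 [ 0.5494 -0.0439  0.04  ]
 [ 0.5575  0.0341  0.04  ]]
0.07235728837964314 -151.68813254202436
0.04623597144515653 -108.26542091891648
0.05910531245120724 176.05054666970278
[ 0.58947876 -0.00901939  0.04      ]
[[320.34518195 153.47493483]
 [320.31183747 152.05183183]]
```

Request:
drive_tool:
  moves: [-0.08,0.04,0.9,0,0,0,0.26,0,0,0.9,0,0,0,0.26,0,0,0.9,0,0,0,0.26,0,0,0.9,0,0,0,0.26,0,0,0.9,0,0,0,0.26,0,0,0.9,0,0,0,0.26,0,0,0.7,0,0,0,0.26,0,0,0.5,0,0,0,0.26,0,0,0.3,0,0,0,0.26,0,0,0,0,0,0,0.26]

```text
time_s: 3.4
ee_pos: [0.5216, -0.1469, 0.0289]
ee_rot: [0.966, 0.257, -0.001, -0.001]
force: [0.2, -0.8, 0.2]
gripper_width: 0.034
finger_force: 0.0
```

Run:
```python
from h import *
st=show()
# arc path for nut: fixed yaw, positions at ball world angle, trailing gap
for a in (208.4,247): 
    p=np.array([.5785,-.1160])+.064*np.array([np.cos(np.radians(a)),np.sin(np.radians(a))]);print(a,p)
```

```text
t 3.4 pos [ 0.5216 -0.1469  0.0289] yaw 29.79 tilt 0.14 F [ 0.2 -0.8  0.2] w 0.034 ff 0.0
208.4 [ 0.52220249 -0.14643995]
247 [ 0.55349321 -0.17491231]
```

Request:
drive_tool:
  moves: [0,0.2,0,0,0,0,0.26,0,0.2,0,0,0,0,0.26,0,0.2,0,0,0,0,0.26,0,0.2,0,0,0,0,0.26,0,0.2,0,0,0,0,0.26,0,0.2,0,0,0,0,0.26,0.08,0.15,0,0,0,0,0.26,0.08,0.15,0,0,0,0,0.26]

```text
time_s: 4.07
ee_pos: [0.5443, -0.1777, 0.0304]
ee_rot: [0.966, 0.258, -0.001, -0.0]
force: [-4.0, 3.3, 3.0]
gripper_width: 0.034
finger_force: 2.7
```

Request:
drive_tool:
  moves: [0.08,0.15,0,0,0,0,0.26,0.08,0.15,0,0,0,0,0.26,0.08,0.15,0,0,0,0,0.26,0,0,0,0,0,0,0.26,0,0,0,0,0,0,0.26]

```text
time_s: 4.48
ee_pos: [0.5556, -0.1848, 0.0304]
ee_rot: [0.966, 0.257, 0.0, 0.0]
force: [-2.5, 3.0, 1.8]
gripper_width: 0.0342
finger_force: 1.5
```

Request:
drive_tool:
  moves: [0,0.2,0,0,0,0,0.26,0,0,-0.5,0,0,0,0.26,0,0,-0.9,0,0,0,0.26,0,0,-0.9,0,0,0,0.26,0,0,-0.9,0,0,0,0.26,0,0,-0.9,0,0,0,0.26,0,0,-0.9,0,0,0,0.26,0,0,-0.9,0,0,0,0.26,0,0,-0.9,0,0,0,0.26,0,-0.5,0,0,0,0,0,0,-0.5,0,0,0,0,0,0,0,0,0,0,0,0]

```text
time_s: 5.48
ee_pos: [0.5445, -0.1646, 0.2007]
ee_rot: [0.966, 0.259, 0.0, 0.0]
force: [-1.0, 0.8, 0.2]
gripper_width: 0.0452
finger_force: 0.0
```

Run:
```python
from h import *
st=show(); cv2.imwrite("pics/w2.png",manip.capture("wrist")[:,:,::-1])
import json;json.dump({k:np.asarray(st[k]).tolist() for k in("ee_pos","ee_rot")},open("w2.json","w"))
```

```text
t 5.4833 pos [ 0.5445 -0.1646  0.2007] yaw 29.99 tilt 0.01 F [-1.   0.8  0.2] w 0.0452 ff 0.0
```

View pics/w2.png

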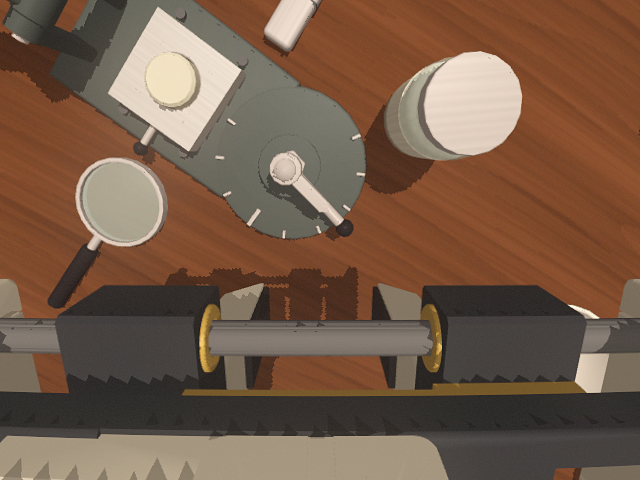

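The nut's lever now lies under the pointer: ball (345,228), pointer end about (322,205), mark (254,217), button (285,168). The tablet top is at (170,79).

Run:
```python
from h import *
import json;st={k:np.array(v) for k,v in json.load(open("w2.json")).items()}
w=px2w("wrist",[(345,228),(322,205),(254,217),(285,168),(170,79),(157,7),(244,70),(193,151),(108,92),(291,160)],[.041,.066,.021,.079,.05,.04,.04,.04,.04,.032],st)
print(w.round(4)); print(w[5:9].mean(0))
for ax in (w[3],np.array([.5785,-.1160,0])):
  for i in(0,1,2):
    d=w[i]-ax;print(np.hypot(*d[:2]),np.degrees(np.arctan2(d[1],d[0])))
```

```text
[[ 0.5569 -0.1824  0.041 ]
 [ 0.5671 -0.154   0.066 ]
 [ 0.5222 -0.1109  0.021 ]
 [ 0.5785 -0.1171  0.079 ]
 [ 0.5906 -0.0091  0.05  ]
 [ 0.6315  0.0254  0.04  ]
 [ 0.6242 -0.0522  0.04  ]
 [ 0.55   -0.0445  0.04  ]
 [ 0.5576  0.0339  0.04  ]
 [ 0.5824 -0.1159  0.032 ]]
[ 0.59080698 -0.00933974  0.04      ]
0.0688421035099385 -108.34725062288429
0.03869664267666647 -107.10770863096623
0.056662271041530245 173.79050772954636
0.06984102259301977 -108.05812081051181
0.039703440773519554 -106.63038157365999
0.056537311180658724 174.8544753869533
```

Run:
```python
from h import *
go([.563,-.142,.2],22)
```

```text
t 5.5333 pos [ 0.5446 -0.1658  0.2001] yaw 29.97 tilt 0.04 F [ 0.2 -0.1 -0. ] w 0.0455 ff 0.0
shift units [ 1.11 -0.46  0.01]
rz units 1.74
```

Request:
drive_tool:
  moves: [0.56,-0.23,0,0,0,0,-0.39,0.55,-0.23,0,0,0,0,-0.39,0,0,0,0,0,0.87,-0.39,0,0,0,0,0,0.87,-0.39,0,0,0.9,0,0,0,-0.39,0,0,0.9,0,0,0,-0.39,0,0,0.9,0,0,0,-0.39,0,0,0.9,0,0,0,-0.39,0,0,0.9,0,0,0,-0.39,0,0,0.7,0,0,0,-0.39,0,0,0.5,0,0,0,-0.39,0,0,0,0,0,0,-0.39]

```text
time_s: 6.53
ee_pos: [0.5612, -0.1431, 0.0542]
ee_rot: [0.982, 0.19, -0.003, -0.001]
force: [-0.4, -0.3, 0.4]
gripper_width: 0.0639
finger_force: 0.0
```

Run:
```python
from h import *
go([.5433,-.131,.057],22)
```

```text
t 6.5333 pos [ 0.5612 -0.1431  0.0542] yaw 21.87 tilt 0.34 F [-0.4 -0.3  0.4] w 0.0639 ff 0.0
shift units [-0.48 -0.72 -0.11]
rz units -0.03
```

Request:
drive_tool:
  moves: [-0.08,-0.12,-0.02,0,0,0,-0.39,-0.08,-0.12,-0.02,0,0,0,-0.39,-0.08,-0.12,0,0,0,0,-0.3,-0.08,-0.12,0,0,0,0,-0.1,-0.08,-0.12,0,0,0,0,0.1,-0.08,-0.12,0,0,0,0,0.3,0,0,0,0,0,0,0.4,0,0,0,0,0,0,0.5,0,0,0,0,0,0,0.6,0,0,0,0,0,0,0.8,0,0,0,0,0,0,0.9,0,0,0,0,0,0,0.9]
  grip_force: 8

```text
time_s: 7.53
ee_pos: [0.5453, -0.1315, 0.059]
ee_rot: [0.982, 0.189, -0.001, 0.0]
force: [-3.4, -2.3, 3.9]
gripper_width: 0.0103
finger_force: 7.9
```

Run:
```python
from h import *
go([.5433,-.131,.057],22)
```

```text
t 7.5333 pos [ 0.5453 -0.1315  0.059 ] yaw 21.85 tilt 0.08 F [-3.4 -2.3  3.9] w 0.0103 ff 7.9
shift units [-0.06 -0.05  0.08]
rz units -0.03
```

Request:
drive_tool:
  moves: [0.002,-0.082,0,0,0,0.69,0.9,0.002,-0.082,0,0,0,0.69,0.9,0.002,-0.082,0,0,0,0.69,0.9,0.002,-0.082,0,0,0,0.69,0.9,0.002,-0.082,0,0,0,0.69,0.9,0.002,-0.082,0,0,0,0.69,0.9,0.002,-0.082,0,0,0,0.69,0.9,0.002,-0.082,0,0,0,0.69,0.9,0.002,-0.082,0,0,0,0.69,0.9,0,0,0,0,0,0,0.9,0,0,0,0,0,0,0.9]

```text
time_s: 8.45
ee_pos: [0.5425, -0.1119, 0.0587]
ee_rot: [0.998, -0.056, -0.001, -0.0]
force: [-5.7, -0.0, 4.9]
gripper_width: 0.0099
finger_force: 8.0
```

Run:
```python
from h import *
go([.5407,-.1125,.057],-6.6)
```

```text
t 8.45 pos [ 0.5425 -0.1119  0.0587] yaw -6.45 tilt 0.12 F [-5.7 -0.   4.9] w 0.0099 ff 8.0
shift units [-0.07  0.03  0.07]
rz units 0.03
```

Request:
drive_tool:
  moves: [0,0,0,0,0,0,0.4,0,0,0,0,0,0,0.1,0,0,0,0,0,0,0.1,0,0,-0.5,0,0,0,0.1,0,0,-0.9,0,0,0,0.1,0,0,-0.9,0,0,0,0.1,0,0,-0.9,0,0,0,0.1,0,0,-0.9,0,0,0,0.1,-0.4,0,-0.9,0,0,0,0.1,-0.4,0,-0.5,0,0,0,0.1,0,0,0,0,0,0,0.1,0,0,0,0,0,0,0.1]

```text
time_s: 9.45
ee_pos: [0.5244, -0.1109, 0.1976]
ee_rot: [0.998, -0.058, 0.001, 0.001]
force: [-0.0, 0.2, -0.9]
gripper_width: 0.0412
finger_force: 0.0
```

Run:
```python
from h import *
st=show(); cv2.imwrite("pics/w3.png",manip.capture("wrist")[:,:,::-1])
import json;json.dump({k:np.asarray(st[k]).tolist() for k in("ee_pos","ee_rot")},open("w3.json","w"))
```

```text
t 9.45 pos [ 0.5244 -0.1109  0.1976] yaw -6.59 tilt 0.18 F [-0.   0.2 -0.9] w 0.0412 ff 0.0
```

View pics/w3.png

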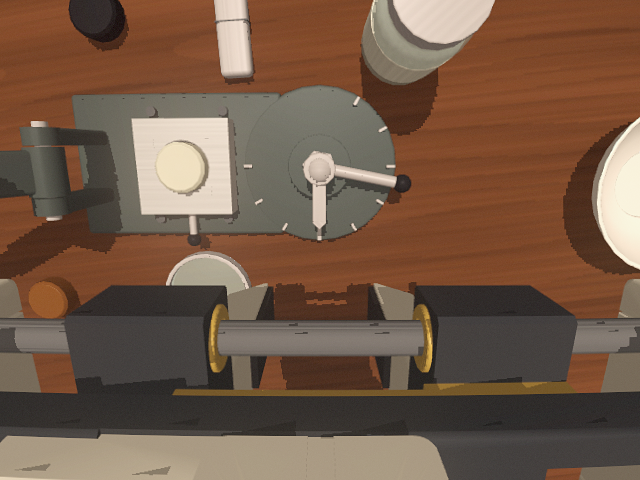

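The pointer, end at (320,226), lies in line with the button (319,168) and the long mark (319,237). The slack nut's ball is at (403,184). Next is tightening the nut.

Run:
```python
from h import *
import json;st={k:np.array(v) for k,v in json.load(open("w3.json")).items()}
w=px2w("wrist",[(403,184),(319.5,227),(319.5,237),(319.5,168),(182,166),(135,119),(228,118),(237,213),(141,214)],[.041,.062,.021,.079,.05,.04,.04,.04,.04],st)
print(w.round(4),w[5:].mean(0))
go([.558,-.189,.198],30)
```

```text
[[ 0.5561 -0.1826  0.041 ]
 [ 0.5329 -0.1121  0.062 ]
 [ 0.5156 -0.1101  0.021 ]
 [ 0.5782 -0.1173  0.079 ]
 [ 0.5908 -0.0111  0.05  ]
 [ 0.6311  0.0224  0.04  ]
 [ 0.6227 -0.0507  0.04  ]
 [ 0.5479 -0.0454  0.04  ]
 [ 0.5565  0.0344  0.04  ]] [ 0.58955202 -0.00981723  0.04      ]
t 9.5 pos [ 0.524  -0.1109  0.1966] yaw -6.6 tilt 0.07 F [-0.5 -0.6 -0.2] w 0.0413 ff 0.0
shift units [ 1.71  2.95 -0.05]
rz units -7.98
```

Request:
drive_tool:
  moves: [0.57,0.98,0,0,0,0,0.26,0.57,0.98,0,0,0,0,0.26,0.57,0.98,0,0,0,0,0.26,0,0,0,0,0,-1,0.26,0,0,0,0,0,-1,0.26,0,0,0,0,0,-1,0.26,0,0,0,0,0,-1,0.26,0,0,0,0,0,-1,0.26,0,0,0,0,0,-1,0.26,0,0,0,0,0,-1,0.26,0,0,0,0,0,-1,0.26,0,0,0,0,0,0,0.26]

```text
time_s: 10.5
ee_pos: [0.5574, -0.1884, 0.1946]
ee_rot: [0.965, 0.261, -0.001, -0.001]
force: [0.4, -0.4, 0.3]
gripper_width: 0.0336
finger_force: 0.0
```

Run:
```python
from h import *
go([.558,-.189,.030],30)
```

```text
t 10.5 pos [ 0.5574 -0.1884  0.1946] yaw 30.24 tilt 0.14 F [ 0.4 -0.4  0.3] w 0.0336 ff 0.0
shift units [0.01 0.05 6.59]
rz units 0.05
```

Request:
drive_tool:
  moves: [0,0.05,0.9,0,0,0,0.26,0,0,0.9,0,0,0,0.26,0,0,0.9,0,0,0,0.26,0,0,0.9,0,0,0,0.26,0,0,0.9,0,0,0,0.26,0,0,0.8,0,0,0,0.26,0,0,0.6,0,0,0,0.26,0,0,0.4,0,0,0,0.26,0,0,0.2,0,0,0,0.26,0,0,0,0,0,0,0.26]

```text
time_s: 11.33
ee_pos: [0.5568, -0.1891, 0.0323]
ee_rot: [0.966, 0.259, -0.001, -0.001]
force: [-3.1, 1.5, -1.6]
gripper_width: 0.0341
finger_force: 1.7
```

Run:
```python
from h import *
go([.534,-.160,.030],28.4)
go([.5158,-.1354,.030],28.4)
```

```text
t 11.3333 pos [ 0.5568 -0.1891  0.0323] yaw 30.05 tilt 0.21 F [-3.1  1.5 -1.6] w 0.0341 ff 1.7
shift units [-0.21 -1.46  0.1 ]
rz units 0.36
t 11.3333 pos [ 0.5568 -0.1891  0.0323] yaw 30.05 tilt 0.21 F [-3.1  1.5 -1.6] w 0.0341 ff 1.7
shift units [-0.34 -2.68  0.1 ]
rz units 0.36
```

Request:
drive_tool:
  moves: [-0.03,-0.21,0,0,0,0.05,0.26,-0.03,-0.21,0,0,0,0.05,0.26,-0.03,-0.21,0,0,0,0.05,0.26,-0.03,-0.21,0,0,0,0.05,0.26,-0.03,-0.21,0,0,0,0.05,0.26,-0.03,-0.21,0,0,0,0.05,0.26,-0.03,-0.21,0,0,0,0.05,0.26,-0.02,-0.18,0,0,0,0,0.26,-0.02,-0.18,0,0,0,0,0.26,-0.02,-0.18,0,0,0,0,0.26,-0.02,-0.18,0,0,0,0,0.26,0,0,0,0,0,0,0.26]

```text
time_s: 12.33
ee_pos: [0.5243, -0.1486, 0.0345]
ee_rot: [0.97, 0.245, -0.001, 0.002]
force: [-1.0, -6.0, 0.0]
gripper_width: 0.0342
finger_force: 2.4
```

Run:
```python
from h import *
go([.5158,-.1354,.030],28.4)
```

```text
t 12.3333 pos [ 0.5243 -0.1486  0.0345] yaw 28.32 tilt 0.26 F [-1. -6.  0.] w 0.0342 ff 2.4
shift units [-0.05 -0.63  0.18]
rz units -0.02
```

Request:
drive_tool:
  moves: [0,-0.15,0.03,0,0,0,0.26,0,-0.15,0.03,0,0,0,0.26,0,-0.15,0.03,0,0,0,0.26,0,0,0,0,0,0,0.26,0,0,0,0,0,0,0.26]

```text
time_s: 12.75
ee_pos: [0.52, -0.138, 0.0325]
ee_rot: [0.97, 0.245, 0.0, 0.002]
force: [-1.2, -5.9, 0.7]
gripper_width: 0.0343
finger_force: 2.1
```

Request:
drive_tool:
  moves: [0,-0.1,0,0,0,0,0.26,0,-0.1,0,0,0,0,0.26,0,0,0,0,0,0,0.26,0,0,0,0,0,0,0.26]

```text
time_s: 13.08
ee_pos: [0.5186, -0.1357, 0.0327]
ee_rot: [0.97, 0.244, 0.001, 0.003]
force: [2.2, -9.4, -1.0]
gripper_width: 0.0341
finger_force: 4.5
```

Request:
drive_tool:
  moves: [0,-0.1,0,0,0,0,0.26,0,-0.1,0,0,0,0,0.26,0,0,0,0,0,0,0.26,0,0,0,0,0,0,0.26]

```text
time_s: 13.42
ee_pos: [0.5176, -0.1339, 0.0329]
ee_rot: [0.97, 0.244, 0.002, 0.005]
force: [4.5, -16.1, -5.2]
gripper_width: 0.0378
finger_force: 8.0
```

Request:
drive_tool:
  moves: [0,-0.1,0,0,0,0,0.26,0,-0.1,0,0,0,0,0.26,0,0,0,0,0,0,0.26,0,0,0,0,0,0,0.26]

```text
time_s: 13.75
ee_pos: [0.5152, -0.1295, 0.0328]
ee_rot: [0.97, 0.244, 0.002, 0.005]
force: [4.9, -15.8, -5.2]
gripper_width: 0.0477
finger_force: 8.0
```

Request:
drive_tool:
  moves: [0,0,0,0,0,0,0.26,0,0,0,0,0,0,0.26,0,0,0,0,0,0,0.26,0,0,0,0,0,0,0.26]
  grip_force: 18

```text
time_s: 14.08
ee_pos: [0.5182, -0.1348, 0.0333]
ee_rot: [0.97, 0.242, 0.004, 0.008]
force: [11.8, -26.7, -14.5]
gripper_width: 0.0342
finger_force: 14.6
```

Run:
```python
from h import *
show()
```

```text
t 14.0833 pos [ 0.5182 -0.1348  0.0333] yaw 28.0 tilt 0.97 F [ 11.8 -26.7 -14.5] w 0.0342 ff 14.6
```

The push force is about 29 N with no further motion, so the nut is on its hard stop. I back off and rise, then move over the mould to view it.

Request:
drive_tool:
  moves: [0,0.25,0,0,0,0,0.26,0,0.25,0,0,0,0,0.2,0,0.2,0,0,0,0,0.2,0,0,0,0,0,0,0.2,0,0,-0.5,0,0,0,0.2,0,0,-0.9,0,0,0,0,0,0,-0.9,0,0,0,-0.3,0,0,-0.9,0,0,0,-0.6,0,0,-0.9,0,0,0,-1,0,0,-0.9,0,0,0,-1,0,0,-0.9,0,0,0,-1,0,0,0,0,0,0,-1]
  grip_force: 15

```text
time_s: 15.08
ee_pos: [0.524, -0.1363, 0.1842]
ee_rot: [0.969, 0.247, 0.003, 0.002]
force: [1.0, 1.1, 1.0]
gripper_width: 0.079
finger_force: 0.0
```

Run:
```python
from h import *
st=show(); cv2.imwrite("pics/w4.png",manip.capture("wrist")[:,:,::-1])
import json;json.dump({k:np.asarray(st[k]).tolist() for k in("ee_pos","ee_rot")},open("w4.json","w"))
go([.590,-.007,.20],83.4)
```

```text
t 15.0833 pos [ 0.524  -0.1363  0.1842] yaw 28.61 tilt 0.43 F [1.  1.1 1. ] w 0.079 ff 0.0
t 15.1333 pos [ 0.5229 -0.1365  0.1821] yaw 28.58 tilt 0.3 F [-0.3  0.7 -0.5] w 0.083 ff 0.0
shift units [ 4.84 -3.26 -0.71]
rz units -11.96
```

View pics/w4.png

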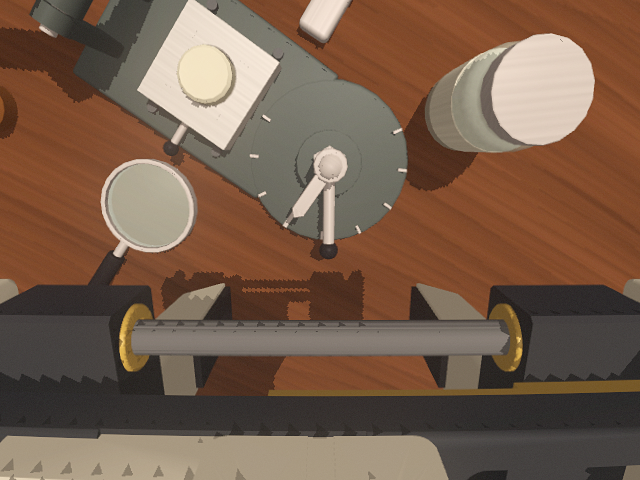

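Request:
drive_tool:
  moves: [0.81,-0.54,-0.12,0,0,0,-1,0.81,-0.54,-0.12,0,0,0,-1,0.81,-0.54,-0.12,0,0,0,-1,0.81,-0.54,-0.12,0,0,0,-1,0.81,-0.54,-0.12,0,0,0,-1,0.81,-0.54,-0.12,0,0,0,-1]

```text
time_s: 15.63
ee_pos: [0.5886, -0.0066, 0.1963]
ee_rot: [0.969, 0.247, -0.001, -0.0]
force: [-0.5, -0.3, -1.0]
gripper_width: 0.0919
finger_force: 0.0
```

Request:
drive_tool:
  moves: [0,0,0,0,0,-1,-1,0,0,0,0,0,-1,-1,0,0,0,0,0,-1,-1,0,0,0,0,0,-1,-1,0,0,0,0,0,-1,-1,0,0,0,0,0,-1,-1,0,0,0,0,0,-1,-1,0,0,0,0,0,-1,-1,0,0,0,0,0,-1,-1,0,0,0,0,0,-1,-1,0,0,0,0,0,-1,-1,0,0,0,0,0,-1,-1]

```text
time_s: 16.63
ee_pos: [0.5882, -0.0076, 0.1962]
ee_rot: [0.744, 0.668, -0.001, -0.001]
force: [0.1, -0.6, 0.6]
gripper_width: 0.0917
finger_force: 0.0
```

Run:
```python
from h import *
go([.590,-.007,.06],83.4)
import json;st={k:np.array(v) for k,v in json.load(open("w4.json")).items()}
w=px2w("wrist",[(205.5,73),(328,251),(291,225),(330,162)],[.05,.041,.062,.079],st);print(w.round(4))
d=w[1]-w[3];print(np.degrees(np.arctan2(d[1],d[0])),np.hypot(d[0],d[1]))
d=w[2]-w[3];print(np.degrees(np.arctan2(d[1],d[0])))
```

```text
t 16.6333 pos [ 0.5882 -0.0076  0.1962] yaw 83.79 tilt 0.11 F [ 0.1 -0.6  0.6] w 0.0917 ff 0.0
shift units [0.03 0.08 5.45]
rz units 0.09
[[ 0.5901 -0.0095  0.05  ]
 [ 0.5157 -0.1495  0.041 ]
 [ 0.5247 -0.1128  0.062 ]
 [ 0.5785 -0.1152  0.079 ]]
-151.36974814459595 0.07154704344204035
177.39747574055124
```

Request:
drive_tool:
  moves: [0,0.08,0.9,0,0,0.09,-1,0,0,0.9,0,0,0,-1,0,0,0.9,0,0,0,-1,0,0,0.9,0,0,0,-1,0,0,0.9,0,0,0,-0.6,0,0,0.7,0,0,0,-0.4,0,0,0.5,0,0,0,-0.2,0,0,0.2,0,0,0,-0.2,0,0,0,0,0,0,-0.2]

```text
time_s: 17.38
ee_pos: [0.5901, -0.0082, 0.0482]
ee_rot: [0.748, 0.663, -0.001, -0.001]
force: [0.8, -0.8, 0.6]
gripper_width: 0.0629
finger_force: 0.0
```

Run:
```python
from h import *
go([.590,-.0075,.0425],83.4)
```

```text
t 17.3833 pos [ 0.5901 -0.0082  0.0482] yaw 83.11 tilt 0.16 F [ 0.8 -0.8  0.6] w 0.0629 ff 0.0
shift units [ 0.03 -0.01  0.23]
rz units -0.06
```

Request:
drive_tool:
  moves: [0,0,0.12,0,0,0,-0.2,0,0,0.1,0,0,0,0,0,0,0,0,0,0,0,0,0,0,0,0,0,0.1,0,0,0,0,0,0,0.2,0,0,0,0,0,0,0.3,0,0,0,0,0,0,0.3,0,0,0,0,0,0,0.3]
  grip_force: 12

```text
time_s: 18.05
ee_pos: [0.5905, -0.0088, 0.0443]
ee_rot: [0.749, 0.663, -0.001, -0.0]
force: [-5.0, -0.6, 7.2]
gripper_width: 0.0389
finger_force: 12.0
```

Request:
drive_tool:
  moves: [0,0,0,0,0,0,0,0,0,0,0,0,0,-0.1,0,0,0,0,0,0,-0.1,0,0,0,0,0,0,-0.1]

```text
time_s: 18.38
ee_pos: [0.592, -0.0089, 0.0441]
ee_rot: [0.749, 0.663, 0.0, 0.0]
force: [1.0, 0.2, 0.7]
gripper_width: 0.0502
finger_force: 0.0
```

Run:
```python
from h import *
show()
```

```text
t 18.3833 pos [ 0.592  -0.0089  0.0441] yaw 83.05 tilt 0.06 F [1.  0.2 0.7] w 0.0502 ff 0.0
```

Request:
drive_tool:
  moves: [0.03,0.05,0.06,0,0,0,-0.1,0,0,0.06,0,0,0,-0.1,0,0,0,0,0,0,-0.1,0,0,0,0,0,0,-0.1]

```text
time_s: 18.72
ee_pos: [0.5927, -0.0081, 0.0408]
ee_rot: [0.749, 0.663, -0.0, -0.0]
force: [0.1, 0.2, -0.7]
gripper_width: 0.0504
finger_force: 0.0
```

Request:
drive_tool:
  moves: [0,0,0,0,0,0,0.1,0,0,0,0,0,0,0.2,0,0,0,0,0,0,0.3,0,0,0,0,0,0,0.3,0,0,0,0,0,0,0.3]

```text
time_s: 19.13
ee_pos: [0.5906, -0.008, 0.0407]
ee_rot: [0.749, 0.663, -0.002, -0.001]
force: [-4.2, 1.0, 4.0]
gripper_width: 0.0392
finger_force: 12.0
```

Request:
drive_tool:
  moves: [0,-0.1,0,0,0,0,0.3,0,0,-0.1,0,0,0,0.3,0,0,-0.1,0,0,0,0.3,0,0,0,0,0,0,0.3]
  grip_force: 15

```text
time_s: 19.47
ee_pos: [0.5905, -0.0079, 0.0465]
ee_rot: [0.749, 0.663, 0.0, 0.0]
force: [-1.0, 0.8, 0.3]
gripper_width: 0.0392
finger_force: 15.0
```

Request:
drive_tool:
  moves: [0,0,-0.15,0,0,0,0.3,0,0,-0.2,0,0,0,0.3,0,0,-0.2,0,0,0,0.3,0,0,-0.3,0,0,0,0.3,0,0,0,0,0,0,0.3]

```text
time_s: 19.88
ee_pos: [0.5916, -0.0077, 0.0691]
ee_rot: [0.749, 0.663, 0.001, 0.001]
force: [0.8, 0.8, -0.2]
gripper_width: 0.0388
finger_force: 15.0
```

Run:
```python
from h import *
st=show(); 
import json;json.dump({k:np.asarray(st[k]).tolist() for k in("ee_pos","ee_rot")},open("w5.json","w"))
a=manip.capture("scene");b=manip.capture("wrist")
a=cv2.resize(a[200:340,260:440],(540,420),interpolation=cv2.INTER_CUBIC)
cv2.imwrite("pics/v5.png",np.vstack([np.hstack([a,np.zeros((420,20,3),np.uint8)])[:, :560], b[60:240,40:600]])[:,:,::-1])
```

```text
t 19.8833 pos [ 0.5916 -0.0077  0.0691] yaw 83.06 tilt 0.16 F [ 0.8  0.8 -0.2] w 0.0388 ff 15.0
```

View pics/v5.png

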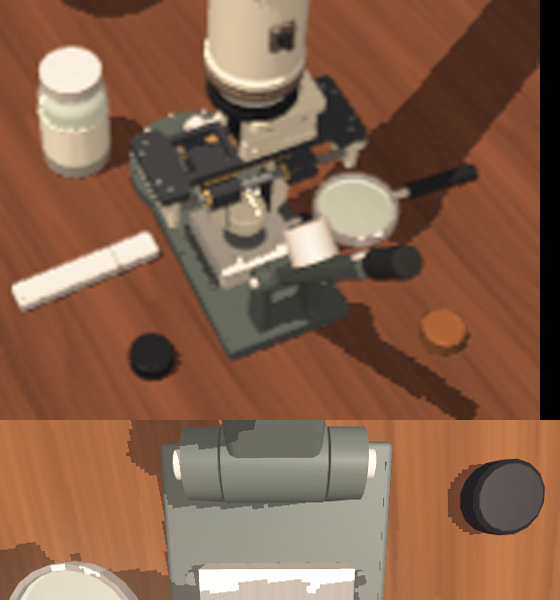

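The tablet hangs between the fingers above the open cavity, at (243,210) in the upper panel. I lift it and carry it to the bowl.

Request:
drive_tool:
  moves: [0,0,-0.5,0,0,0,0.3,0,0,-0.7,0,0,0,0.3,0,0,-0.8,0,0,0,0.3,0,0,-0.8,0,0,0,0.3,-0.2,0,-0.6,0,0,0,0.3,-0.4,0,-0.3,0,0,0,0.3,-0.6,0,0,0,0,0,0.3,-0.8,0,0,0,0,0,0.3,-0.8,0,0,0,0,0,0.3,-0.8,0,0,0,0,0,0.3,-0.8,0,0,0,0,0,0.3,-0.8,0,0,0,0,0,0.3]

```text
time_s: 20.98
ee_pos: [0.5735, -0.1393, 0.1593]
ee_rot: [0.749, 0.663, -0.001, -0.0]
force: [0.4, -0.1, -0.2]
gripper_width: 0.0389
finger_force: 15.0
```

Request:
drive_tool:
  moves: [-0.8,-0.05,0,0,0,0,0.3,-0.8,-0.05,0,0,0,0,0.3,-0.8,-0.05,0,0,0,0,0.3,-0.8,-0.05,0,0,0,0,0.3,-0.8,-0.05,0,0,0,0,0.3,-0.8,-0.05,0,0,0,0,0.3,-0.8,-0.05,0,0,0,0,0.3,-0.8,-0.05,0,0,0,0,0.3,-0.8,-0.05,0,0,0,0,0.3,-0.8,-0.05,0,0,0,0,0.3,-0.8,-0.05,0,0,0,0,0.3,-0.6,-0.05,0,0,0,0,0.3]

```text
time_s: 21.98
ee_pos: [0.5292, -0.3717, 0.1591]
ee_rot: [0.75, 0.662, -0.001, -0.0]
force: [0.1, -0.2, -1.0]
gripper_width: 0.0392
finger_force: 15.0
```

Run:
```python
from h import *
go([.5245,-.413,.06])
```

```text
t 21.9833 pos [ 0.5292 -0.3717  0.1591] yaw 82.9 tilt 0.1 F [ 0.1 -0.2 -1. ] w 0.0392 ff 15.0
shift units [-1.66  0.02  3.97]
```

Request:
drive_tool:
  moves: [-0.6,0,0,0,0,0,0.3,-0.6,0,0,0,0,0,0.3,-0.46,0,0.3,0,0,0,0.3,0,0,0.7,0,0,0,0.3,0,0,0.8,0,0,0,0.3,0,0,0.8,0,0,0,0.3,0,0,0.8,0,0,0,0.3,0,0,0.7,0,0,0,0.3,0,0,0.5,0,0,0,0.3,0,0,0.3,0,0,0,0.3,0,0,0.1,0,0,0,0.3,0,0,0,0,0,0,0.3]

```text
time_s: 22.98
ee_pos: [0.5263, -0.4093, 0.0343]
ee_rot: [0.748, 0.663, 0.0, -0.0]
force: [-0.4, 0.1, -0.2]
gripper_width: 0.0388
finger_force: 15.0
```

Request:
drive_tool:
  moves: [0,0,0.1,0,0,0,0.3,0,0,0.1,0,0,0,0.3,0,0,0,0,0,0,0.3]

```text
time_s: 23.23
ee_pos: [0.5265, -0.4099, 0.0302]
ee_rot: [0.749, 0.663, 0.0, 0.0]
force: [-0.3, 0.5, -1.5]
gripper_width: 0.0391
finger_force: 15.0
```

Request:
drive_tool:
  moves: [0,0,0.1,0,0,0,0.3,0,0,0.1,0,0,0,0.3,0,0,0.08,0,0,0,0.3,0,0,0,0,0,0,0.3]

```text
time_s: 23.57
ee_pos: [0.5259, -0.4095, 0.0222]
ee_rot: [0.749, 0.663, -0.0, -0.0]
force: [0.5, -0.4, -0.5]
gripper_width: 0.0391
finger_force: 15.0
```

Request:
drive_tool:
  moves: [0,0,0.07,0,0,0,0.3,0,0,0.07,0,0,0,0.3,0,0,0,0,0,0,0.3]

```text
time_s: 23.82
ee_pos: [0.526, -0.4095, 0.0188]
ee_rot: [0.749, 0.663, -0.0, -0.0]
force: [-0.4, 0.7, -0.2]
gripper_width: 0.0393
finger_force: 15.0
```

Request:
drive_tool:
  moves: [0,0,0.06,0,0,0,0.3,0,0,0.04,0,0,0,0.3,0,0,0,0,0,0,0.3]

```text
time_s: 24.07
ee_pos: [0.5261, -0.4095, 0.0165]
ee_rot: [0.749, 0.663, -0.0, -0.0]
force: [-0.4, 0.2, -0.2]
gripper_width: 0.039
finger_force: 15.0
```

Request:
drive_tool:
  moves: [0,0,0.05,0,0,0,0.3,0,0,0,0,0,0,0.3]

```text
time_s: 24.23
ee_pos: [0.5264, -0.4096, 0.0158]
ee_rot: [0.749, 0.663, -0.0, 0.0]
force: [0.9, 0.3, 2.1]
gripper_width: 0.0389
finger_force: 15.0
```

Request:
drive_tool:
  moves: [0,0,0.04,0,0,0,0.3,0,0,0,0,0,0,0.3]

```text
time_s: 24.4
ee_pos: [0.5264, -0.4097, 0.0156]
ee_rot: [0.749, 0.663, -0.0, 0.0]
force: [-2.0, 1.1, 7.6]
gripper_width: 0.0395
finger_force: 15.0
```

Contact with the bowl floor. I release gently to about 50 mm, rise and look.

Request:
drive_tool:
  moves: [0,0,-0.04,0,0,0,0.25,0,0,0,0,0,0,0.1,0,0,0,0,0,0,0,0,0,0,0,0,0,-0.08,0,0,0,0,0,0,-0.08,0,0,-0.2,0,0,0,-0.08,0,0,-0.4,0,0,0,-0.08,0,0,-0.8,0,0,0,-0.08,0,0,-0.9,0,0,0,-0.08,0,0,-0.9,0,0,0,-0.08,0,0,-0.9,0,0,0,-0.08,0,0,-0.9,0,0,0,-0.08]

```text
time_s: 25.4
ee_pos: [0.5265, -0.4095, 0.1427]
ee_rot: [0.749, 0.663, 0.0, 0.0]
force: [0.4, 0.3, 0.3]
gripper_width: 0.0494
finger_force: 0.0
```

Request:
drive_tool:
  moves: [-0.8,0,-0.8,0,0,0,-0.08,-0.8,0,-0.8,0,0,0,-0.08,-0.8,0,0,0,0,0,-0.08,-0.8,0,0,0,0,0,-0.08,-0.8,0,0,0,0,0,-0.08,-0.8,0,0,0,0,0,-0.08,0,0,0,0,0,0,-0.08,0,0,0,0,0,0,-0.08]

```text
time_s: 26.07
ee_pos: [0.511, -0.53, 0.181]
ee_rot: [0.75, 0.662, 0.0, 0.0]
force: [-0.2, 0.5, -0.4]
gripper_width: 0.0496
finger_force: 0.0
```

Run:
```python
from h import *
st=show()
b=manip.capture("top")
a=cv2.resize(b[205:305,230:350],(480,400),interpolation=cv2.INTER_CUBIC)
c=cv2.resize(b[225:325,380:460],(320,400),interpolation=cv2.INTER_CUBIC)
cv2.imwrite("pics/v6.png",np.hstack([a,c])[:,:,::-1])
```

```text
t 26.0667 pos [ 0.511 -0.53   0.181] yaw 82.9 tilt 0.03 F [-0.2  0.5 -0.4] w 0.0496 ff 0.0
```

View pics/v6.png

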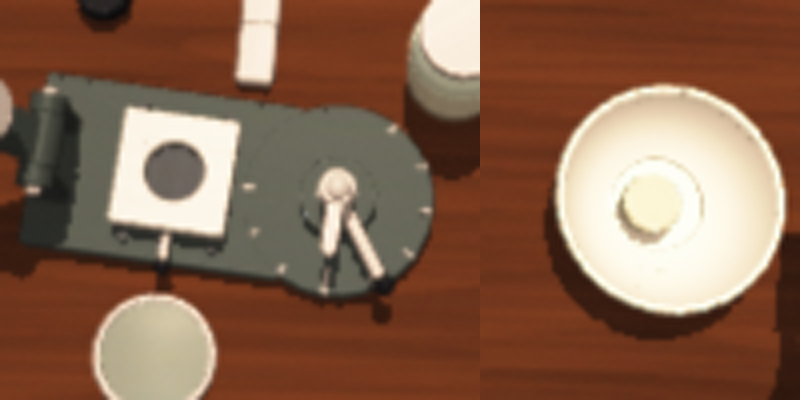

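The cavity is empty and the tablet lies near the middle of the chosen bowl, at (652,200). The pointer runs from (338,182) to (329,250) towards the long mark at (325,280), and the nut's ball is back at its starting pixel (382,284). I hand the job in.

```bash
python3 -c "
from plant import manip
print(manip.close_job())"
```

```text
the job is handed in; nothing more can be done
None
```

The job is handed in: the jam nut is tight on its hard stop again, the pointer stands at the long mark, and the tablet rests near the middle of the white bowl farthest to the robot's left; no verdict came back when I handed it in.

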